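# Latch the loaded bottle sterilizer

### The arm

A 6-joint arm with a two-finger parallel gripper is mounted at the origin on the work surface. World frame = base frame: x ahead of the robot, y to its left, z up, the work surface at z = 0. Lengths are in m, angles in rad, forces in N, time in s.
With the tool pointing down it reaches from about 0.3 to 0.75 m from the base axis. Payload 8.5 kg.
Tool frame: the origin (TCP) lies midway between the tips of the shut fingers; the grasp point (between the pads) lies 19 mm behind it (env.tcp_to_grasp is the distance from the TCP to the grasp point, in m); z points along the fingers, y is the line along which they close (so a half turn about z gives the same grasp; the last joint's range is limited). The gripper opens to 85 mm and grips with 20 to 120 N. Pads are 22 mm wide; open, the fingers measure 114 mm over their backs; the gripper's body (76 mm by 85 mm) begins 54 mm behind the grasp point. The pads swing forward as they close: fully open they stand 13 mm farther back than shut.
Start: joints at [-1.488, 0.381, 1.297, -0, 1.464, -0.215], TCP at [0.161, -0.526, 0.205] pointing down, gripper open.
Joint ranges: [-3.11, 3.11], [-0.89, 2.33], [0.22, 2.48], [-1.42, 4.56], [0.17, 2.85], [-2.88, 2.88]. Speed limits (rad/s): [2.39, 2.39, 3.14, 3.14, 3.14, 3.14].

### API

Orientations are given as a unit quaternion [w, x, y, z].
In Python, from rig import status, cams, order, models, env gives the robot as it stands.
- The arm moves only by the shell command python3 -m creep 'ROWS' [OPENING]. ROWS is JSON, a list of rows, each a list of 4 numbers: the shift along the tool's x, y, z in cm, then the turn about the tool's z in degrees. In form: [[dx, dy, dz, roll], ...]. A call has exactly 10 rows; each row is the pose to reach, as a shift and turn from the pose commanded when the call began, along the tool's axes at that moment; what a row does not reach only later rows make up. A row lasts 1/8 s, in which the tool goes at most 62.5 mm and 10.7 degrees, less where a joint would pass 70% of its speed; a pose out of reach is approached as far as the arm can. A call with a gripper value outside its range is refused whole. OPENING is the closure, from 0 (fully open) to 1 (shut), set as the call begins (- or left out, the last holds). The fingers move at their own pace and stop on an object; the grip force is fixed at half the most. Time passes only in rows, so rows that repeat a pose let the fingers close, or fill a call up. It gives the time, the measured TCP pose, the force, the opening and the grip force at its end, in the units of the state.
- status.get_state(): the state, without advancing time (a new reading comes with each control period).
- cams.get_image(name): name is "scene" or "top" or "wrist"; returns the picture (420x560x3 uint8, blue, green, red); there is no depth.
- cams.camera_info(name): a dict with "camera_matrix" (3x3 intrinsics, pixels), "rvec" (rotation vector, rad) and "tvec" (3), from world to camera coordinates, as OpenCV has them; the wrist camera has in their place "mount" (4x4, takes a point from camera to tool coordinates, whose origin is the TCP and whose axes are the flange's). Camera axes: x right, y down, z forward; pixel columns grow to the right and rows downward; lengths in m; the calibration is good to about 2 mm. The wrist camera is an equidistant fisheye: a pixel r from the principal point sees the ray r / f radians off the axis. A picture is of the moment at which its call begins: read the wrist's pose just before it. camera_info takes no time and is no camera call.
- order.job_done(): hands the job in; it is judged then, once.
Trained networks look in the newest picture that a camera, given by its name, has taken for a name from the list of things; names that differ only in an ending like _2 or _b are one class to them, and where a whole thing is asked for, a point or a joint stands for the part that bears it (a point fixed in the world has none). Each returns a list of dicts, best first, with "confidence" (0 to 1); they miss things now and then, are a little off and sometimes report something else, mostly with a low value. They report only what shows in the picture. A call takes as long as a camera call.
- models.regions_of(camera, label): "mask" (420x560 bool, what is visible of it) and "box" ([left, top, right, bottom] in pixels, round what is visible of it).
The state is a dict: "clock": time; "joint_pos": joint angles; "qvel": joint speeds; "joint_torque": joint torques, N m; "position": TCP position; "tool_rot": TCP orientation; "force": force on the tool from outside, world axes, zero at the start; "ft_torque": the same for the moment, N m; "gripper_width": opening from 0.0 (shut) to 1.0 (fully open); "grip_force": force on a finger pad.
Only numpy, scipy, OpenCV 4.12 (cv2) and the standard library are available. Lean on these libraries where they do the work, as an engineer would, in place of code of your own. Each camera call takes 0.05 s, during which the arm holds its last target. There are 200 camera calls.

### The job

Two white UV sterilizers stand open on the counter. Shut the one that holds the two baby bottles and the pink nipple: press its lid down against the gasket until the latch catches and the lid stays shut by itself, firmly but without forcing it. Leave the empty one open to air, do not shift the ramekin, and take the hand away at the end.

Things in the scene. Friction and masses are not known exactly. Their poses are not given: they have to be found in the camera images.
- loaded_pad (a point): Centre of the top of the mint press pad (30 x 70 mm) on the lid of the sterilizer holding two clear bottles and a pink nipple. Turns with the lid: x points from pad to hinge, y along the hinge, z out of the lid's top. The hinge line (on the far side from the robot) is 205 mm along +x and 13 mm along -z from here and stays fixed; the lid reaches 31 mm past the pad along -x.
- loaded_lid (a joint): Lid angle (rad) of the loaded sterilizer: 0 latched shut (pad level, 13 mm above the hinge), starts 0.45-0.75 open. Stiff hinge: stays where left, 2 N at the pad moves it. Meets the catch at 0.06 and the sprung gasket at 0.05; push grows to about 13 N; the catch snaps just below 0; hard stop at -0.018 (4 mm further). Short of the catch the gasket lifts it back to about 0.04.
- empty_lid (a joint): Lid angle (rad) of the empty sterilizer, same model, left or right of the loaded one; starts open 0.6-0.85 (front edge up to 350 mm above the counter). Both are fixed white boxes 220 mm deep, 240 wide, front to the robot, each on a wooden board 5-45 mm thick; shut, the pad is 131 mm above the board. Lid 12 mm thick, clear window in white frame, hinged at the far upper edge.
- ramekin: Small white ceramic ramekin, 84 mm across, 45 mm high, loose on the counter to the right (-y) of the sterilizers. Origin: centre of its underside.

How it is judged:
By the outcome, as a careful person would: the job done as asked, in the order asked, and still so for the second after the job is handed in, with the robot touching nothing.
It also fails if it takes over 35 s, if anything falls off the work surface, if the arm or the gripper's body presses on something with over 40 N, if the wrist force passes 120 N, or if a joint passes its speed limit or range.

## Working session

There is one attempt and no reset: what is moved stays moved. The work goes in short steps, Python scripts to look and compute and a shell command to move; the robot and the scene stay as the last step left them, time stands still between calls to the robot, and variables do not carry over. Pictures are saved under pics/ and viewed, at most 10 in all, crops included, and the job is handed in when it is done.

```bash
mkdir -p pics; ls; python3 - <<'E'
from rig import status,cams,models
import cv2,numpy as np
s=status.get_state();print(s)
a=cams.get_image("scene");b=cams.get_image("top")
cv2.imwrite("pics/scene0.png",a);cv2.imwrite("pics/top0.png",b)
for c in("scene","top"):
  print(c,cams.camera_info(c))
  for l in("loaded_pad","ramekin","loaded_lid"):
    for r in models.regions_of(c,l):
      ys,xs=np.nonzero(r["mask"]);print(c,l,round(r["confidence"],2),r["box"],xs.mean(),ys.mean(),len(xs))
E
```

```text
pics
{'clock': 0.0, 'joint_pos': array([-1.48827609e+00,  3.81231847e-01,  1.29826702e+00,  2.99218702e-05,
        1.46361368e+00, -2.15287395e-01]), 'qvel': array([ 4.47152513e-04, -5.46467183e-04, -3.44811283e-05,  2.67982690e-04,
       -1.84672906e-03,  2.33686687e-04]), 'joint_torque': array([-5.91489024e-04, -4.48475003e+01, -2.31280607e+01, -2.25799768e-04,
        4.73146429e-03,  7.43715276e-06]), 'position': array([ 0.16136833, -0.52544644,  0.20439045]), 'tool_rot': array([-7.57289404e-04,  9.88934249e-01,  1.48352533e-01,  6.52522487e-05]), 'force': array([-0.14134623, -0.5796076 ,  0.40041485]), 'ft_torque': array([0.02961174, 0.03034192, 0.00692204]), 'grip_force': 0.0, 'gripper_width': 1.0023461326239669}
scene {'camera_matrix': array([[399.03214316,   0.        , 276.43932576],
       [  0.        , 399.03214316, 212.84477358],
       [  0.        ,   0.        ,   1.        ]]), 'rvec': array([ 2.08180306,  0.78057753, -0.39067622]), 'tvec': array([-0.36703618, -0.20041497,  1.51007724])}
scene loaded_pad 0.88 [163.4, 136.5, 298.8, 265.1] 229.33340184994861 196.9241521068859 9730
scene ramekin 0.75 [106.6, 272.2, 144.8, 304.9] 126.09936766034328 288.56278229448964 1107
scene loaded_lid 0.67 [165.1, 133.6, 294.9, 264.8] 229.31847591660676 196.72414501386464 9737
top {'camera_matrix': array([[424.21951446,   0.        , 273.14879238],
       [  0.        , 424.21951446, 211.36481348],
       [  0.        ,   0.        ,   1.        ]]), 'rvec': array([ 2.1368757 , -2.12831611,  0.20192304]), 'tvec': array([-0.14207936,  0.60087515,  0.98758129])}
top loaded_pad 0.77 [273.0, 169.5, 401.0, 257.6] 335.54401805869077 213.8589164785553 8860
top ramekin 0.57 [406.1, 255.0, 440.9, 285.8] 424.49119170984454 271.01450777202075 965
top ramekin 0.21 [272.6, 166.9, 402.5, 262.5] 335.40363636363634 213.74772727272727 8800
top loaded_lid 0.57 [272.8, 169.3, 400.6, 262.9] 335.1146185206756 213.67140361094934 8585
```

View pics/scene0.png

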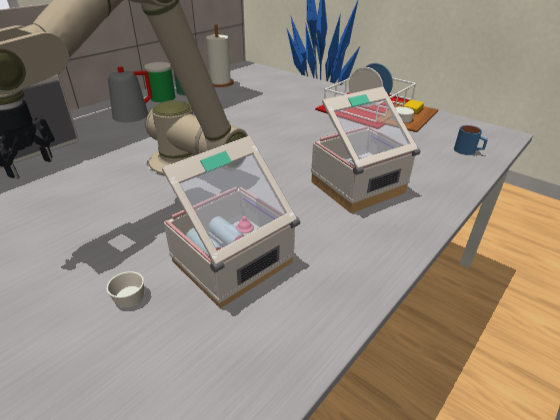

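View pics/top0.png

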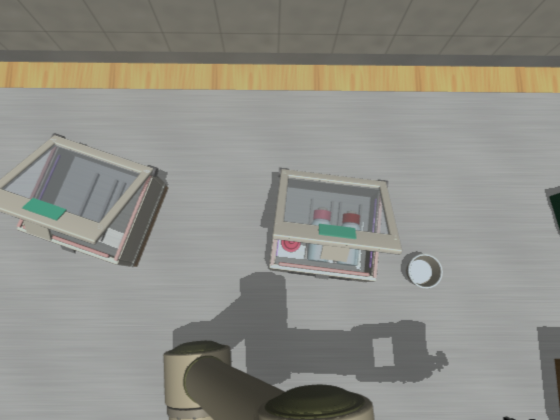

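The loaded sterilizer is the right-hand one: bottles and nipple in it, pad at scene (215,161) and top (337,231). The empty one is on the left, and the ramekin is at top (424,271). I'll fit the lid model to the pad.

```bash
cat > fit.py <<'E'
from rig import status,cams
import cv2,numpy as np
from scipy.optimize import least_squares
def quad(img,box):
    x0,y0,x1,y1=box; h=cv2.cvtColor(img,cv2.COLOR_BGR2HSV)
    m=cv2.inRange(h,(65,60,40),(95,255,255)); k=np.zeros_like(m);k[y0:y1,x0:x1]=m[y0:y1,x0:x1]
    c=max(cv2.findContours(k,cv2.RETR_EXTERNAL,cv2.CHAIN_APPROX_NONE)[0],key=cv2.contourArea)
    return cv2.boxPoints(cv2.minAreaRect(c)),cv2.contourArea(c),k
def lid(p,P):
    hx,hy,hz,yaw,th=p; c,s=np.cos(th),np.sin(th)
    P=np.asarray(P,float); q=P-[.205,0,-.013]   # relative to hinge, lid frame
    R=np.array([[np.cos(yaw),-np.sin(yaw),0],[np.sin(yaw),np.cos(yaw),0],[0,0,1]])
    T=np.array([[c,0,s],[0,1,0],[-s,0,c]])
    return q@(R@T).T+[hx,hy,hz]
def proj(cam,X):
    i=cams.camera_info(cam); return cv2.projectPoints(X,i["rvec"],i["tvec"],i["camera_matrix"],None)[0][:,0]
E
cat > a.py <<'E'
from fit import *
S=cv2.imread("pics/scene0.png");T=cv2.imread("pics/top0.png")
qs,as_,ks=quad(S,(190,140,245,185));qt,at,kt=quad(T,(300,215,375,245))
print(as_,at,qs.round(1).tolist(),qt.round(1).tolist())
ce=[np.array([np.nonzero(k)[1].mean(),np.nonzero(k)[0].mean()]) for k in(ks,kt)];print(ce)
# hand-read: hinge-side lid corners & front lid corners refined below
C=np.array([[-.015,-.035,0],[-.015,.035,0],[.015,.035,0],[.015,-.035,0]])
def match(a,q): return min((a-np.roll(q[::d],k,0) for k in range(4) for d in(1,-1)),key=lambda e:(e**2).sum())
# top view outer lid front corners (right 398,249)/(left 274,244 ..)
def f(p):
    X=lid(p,C); a=proj("scene",X);b=proj("top",X); z=lid(p,[[0,0,0]])
    return np.r_[match(a,qs).ravel(),match(b,qt).ravel(),3*(proj("scene",z)[0]-ce[0]),3*(proj("top",z)[0]-ce[1])]
r=min((least_squares(f,[.6,-.2,.14,y,t]) for y in(-.3,-.1,.1) for t in(.5,.7)),key=lambda r:r.cost)
print(r.x.round(4),r.cost,"pad",lid(r.x,[[0,0,0]]).round(4)); print(f(r.x).round(1))
L=np.array([[-.031,-.12,0],[-.031,.12,0],[.205,.12,0],[.205,-.12,0]])
for n,I in(("scene",S),("top",T)):
    for P,c in((C,(0,0,255)),(L,(255,0,0))):
        cv2.polylines(I,[np.round(proj(n,lid(r.x,P))*16).astype(np.int32)],True,c,1,shift=4)
np.save("p.npy",r.x)
o=np.hstack([cv2.resize(S[120:310,140:320],None,fx=2.2,fy=2.2),cv2.resize(T[140:330,250:430],None,fx=2.2,fy=2.2)]);cv2.imwrite("pics/fit0.png",o)
E
python3 a.py
```

```text
328.0 366.5 [[199.6999969482422, 160.10000610351562], [226.39999389648438, 149.39999389648438], [231.3000030517578, 161.6999969482422], [204.60000610351562, 172.39999389648438]] [[317.79998779296875, 234.10000610351562], [319.1000061035156, 223.10000610351562], [356.29998779296875, 227.5], [354.8999938964844, 238.60000610351562]]
[array([215.49450549, 161.02472527]), array([336.86924939, 230.86198547])]
[ 0.6692 -0.2787  0.1447 -0.1429  0.7039] 4.994202718705307 pad [[ 0.5229 -0.2576  0.2873]]
[-0.6 -0.1 -1.4  1.3 -0.1  0.1  1.  -0.8  0.7  0.3  0.5 -0.8 -0.5 -0.1
 -1.4  0.7 -0.2 -0.2 -0.1 -0.3]
```

View pics/fit0.png

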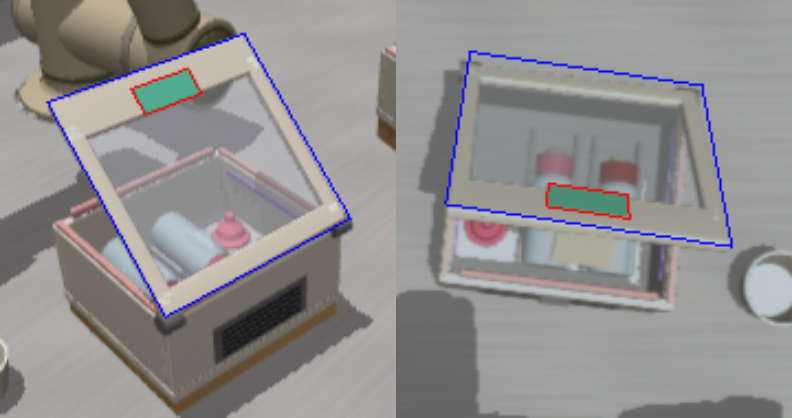

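The fit matches both views: lid at 0.70 rad, hinge z 0.145, so the board is about 27 mm. The blue and red outlines follow the lid and pad. Next I rise with the fingers shut and go over the pad, turning the tool's x axis along the lid.

```bash
python3 -m creep '[[0,0,-5,0],[0,0,-10,2],[2,-1,-14,5],[6,-2,-17,8],[11,-4,-17,11],[16,-6,-17,14],[21,-8,-17,17],[26,-9.5,-17,20],[31,-11,-17,23],[36,-12.5,-17,25.2]]' 1
python3 -m creep '[[5.1,1,0,0],[5.1,1,0,0],[5.1,1,0,0],[5.1,1,0,0],[5.1,1,0,0],[5.1,1,0,0],[5.1,1,0,0],[5.1,1,0,0],[5.1,1,0,0],[5.1,1,0,0]]'
python3 - <<'E'
from fit import *
s=status.get_state();p=np.load("p.npy");x=s["position"]
from scipy.spatial.transform import Rotation as R
q=s["tool_rot"];M=R.from_quat(np.roll(q,-1)).as_matrix();print(x,M.round(3).tolist())
for th in(p[4],.6,.5,.4,.3,.2,.1,.05,0,-.01):
    pp=p.copy();pp[4]=th;print(round(th,2),((lid(pp,[[0,0,0]])[0]-x)@M*100).round(2))
cv2.imwrite("pics/wr.png",cams.get_image("wrist"))
E
```

```text
clock: 1.65
position: [0.4701, -0.2994, 0.3751]
tool_rot: [0.0, 0.997, -0.072, 0.0]
force: [0.4, -1.0, 0.4]
gripper_width: 0.0
grip_force: 0.0
clock: 2.9
position: [0.5179, -0.3178, 0.375]
tool_rot: [-0.0, 0.997, -0.071, -0.0]
force: [0.4, 0.7, -0.2]
gripper_width: 0.001
grip_force: 0.0
[ 0.51792758 -0.3177662   0.37499471] [[0.99, -0.142, -0.0], [-0.142, -0.99, 0.0], [-0.0, -0.0, -1.0]]
0.7 [-0.36 -6.03  8.77]
0.6 [-1.76 -6.03 10.39]
0.5 [-2.94 -6.03 12.06]
0.4 [-3.95 -6.03 13.85]
0.3 [-4.78 -6.03 15.73]
0.2 [-5.41 -6.03 17.69]
0.1 [-5.84 -6.03 19.69]
0.05 [-5.99 -6.03 20.71]
0 [-6.08 -6.03 21.73]
-0.01 [-6.09 -6.03 21.94]
```

```bash
python3 -m creep '[[0,-3,0,0],[0,-6,0,0],[0,-6,2,0],[0,-6,4,0],[0,-6,5.5,0],[0,-6,6.5,0],[0,-6,6.5,0],[0,-6,6.5,0],[0,-6,6.5,0],[0,-6,6.5,0]]'
python3 - <<'E'
from fit import *
cv2.imwrite("pics/s1.png",np.hstack([cv2.resize(cams.get_image("scene")[100:310,130:320],None,fx=2,fy=2),cv2.resize(cams.get_image("top")[140:350,240:430],None,fx=2,fy=2)]))
E
```

```text
clock: 4.2
position: [0.5265, -0.2584, 0.3103]
tool_rot: [0.0, 0.997, -0.071, 0.0]
force: [-0.6, 0.8, -0.7]
gripper_width: -0.001
grip_force: 0.0
```

View pics/s1.png

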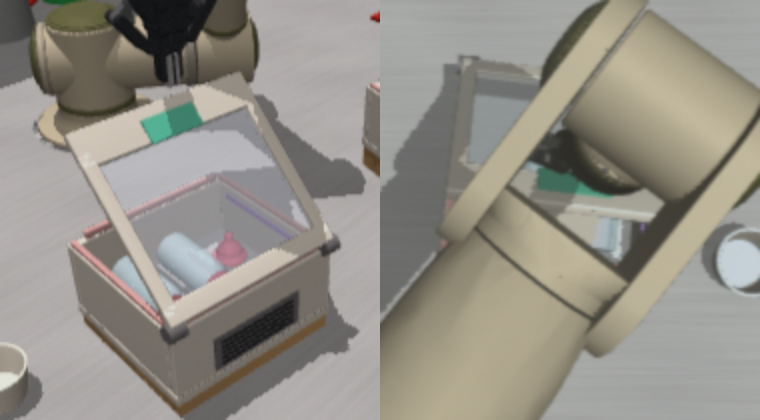

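The shut fingertips are just above the mint pad. I'll follow the arc down to about 0.2 rad.

```bash
python3 -m creep '[[-0.3,0,1,0],[-0.4,0,2,0],[-1,0,3,0],[-1.8,0,4,0],[-2.5,0,5,0],[-3.2,0,6,0],[-3.7,0,7,0],[-4.3,0,8,0],[-4.7,0,9,0],[-5,0,10,0]]'
python3 - <<'E'
from fit import *
print(status.get_state()["position"])
cv2.imwrite("pics/s2.png",np.hstack([cv2.resize(cams.get_image("scene")[100:310,130:320],None,fx=2,fy=2),cv2.resize(cams.get_image("wrist"),(560,420))[:,90:470]]))
E
```

```text
clock: 5.55
position: [0.4767, -0.2513, 0.2093]
tool_rot: [-0.0, 0.997, -0.071, 0.0]
force: [0.3, 0.2, -0.1]
gripper_width: 0.004
grip_force: 0.2
[ 0.47673623 -0.25125523  0.20934543]
```

View pics/s2.png

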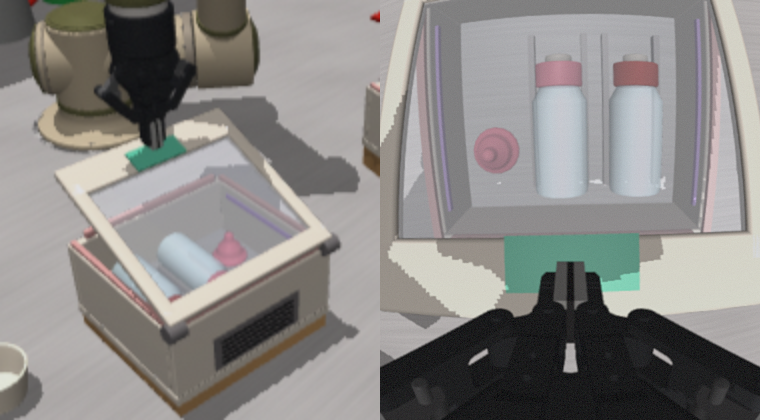

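The lid follows and the tip is on the pad. Now down to just before the gasket.

```bash
python3 -m creep '[[-0.2,0,0.6,0],[-0.4,0,1.2,0],[-0.6,0,1.8,0],[-0.7,0,2.3,0],[-0.8,0,2.8,0],[-0.9,0,3.2,0],[-0.9,0,3.5,0],[-1,0,3.8,0],[-1,0,4.0,0],[-1,0,4.0,0]]'
```

```text
clock: 6.9
position: [0.467, -0.2499, 0.1699]
tool_rot: [-0.0, 0.997, -0.071, -0.0]
force: [-0.7, -0.0, 1.0]
gripper_width: -0.003
grip_force: 0.0
```

```bash
python3 -m creep '[[0,0,0.1,0],[0,0,0.2,0],[0,0,0.3,0],[0,0,0.4,0],[0,0,0.5,0],[0,0,0.6,0],[0,0,0.7,0],[0,0,0.8,0],[0,0,0.8,0],[0,0,0.8,0]]'
```

```text
clock: 8.15
position: [0.4671, -0.2499, 0.162]
tool_rot: [-0.0, 0.997, -0.071, 0.0]
force: [-0.0, -0.2, -0.5]
gripper_width: 0.004
grip_force: 0.0
```

```bash
python3 -m creep '[[0,0,0.1,0],[0,0,0.1,0],[0,0,0.2,0],[0,0,0.2,0],[0,0,0.3,0],[0,0,0.3,0],[0,0,0.4,0],[0,0,0.4,0],[0,0,0.4,0],[0,0,0.4,0]]'
python3 - <<'E'
from fit import *
cv2.imwrite("pics/s3.png",np.hstack([cv2.resize(cams.get_image("scene")[100:310,130:320],None,fx=2,fy=2),cv2.resize(cams.get_image("wrist"),(560,420))[:,90:470]]))
E
```

```text
clock: 9.4
position: [0.467, -0.2499, 0.158]
tool_rot: [-0.0, 0.997, -0.071, 0.0]
force: [-0.3, -0.4, 0.5]
gripper_width: 0.0
grip_force: 0.0
```

View pics/s3.png

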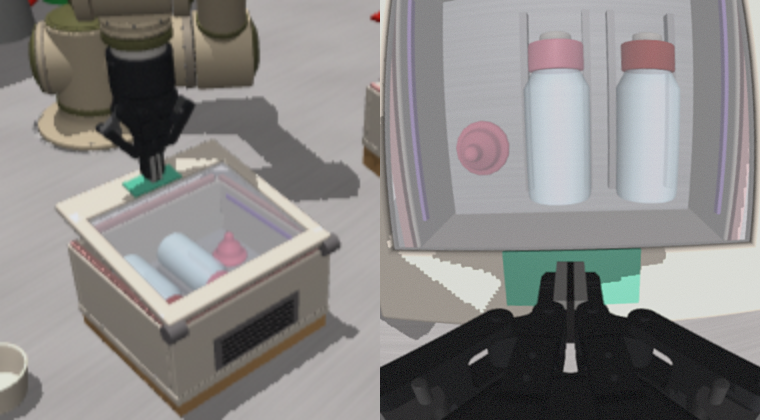

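The lid is still slightly open with no gasket force yet, so the true hinge is lower than my fit. Continuing by feel.

```bash
python3 -m creep '[[0,0,0.1,0],[0,0,0.2,0],[0,0,0.3,0],[0,0,0.4,0],[0,0,0.5,0],[0,0,0.5,0],[0,0,0.6,0],[0,0,0.6,0],[0,0,0.6,0],[0,0,0.6,0]]'
```

```text
clock: 10.75
position: [0.467, -0.2498, 0.152]
tool_rot: [-0.0, 0.997, -0.071, 0.0]
force: [0.0, -0.4, 0.0]
gripper_width: 0.005
grip_force: 0.0
```

```bash
python3 -m creep '[[0,0,0.1,0],[0,0,0.2,0],[0,0,0.3,0],[0,0,0.4,0],[0,0,0.5,0],[0,0,0.5,0],[0,0,0.6,0],[0,0,0.6,0],[0,0,0.6,0],[0,0,0.6,0]]'
python3 - <<'E'
from fit import *
I=cams.get_image("scene")
q,a,k=quad(I,(170,150,245,215));print(a,q.round(1).tolist())
cv2.imwrite("pics/s4.png",np.hstack([cv2.resize(I[150:310,150:320],None,fx=2.4,fy=2.4),cv2.resize(cams.get_image("wrist"),(560,420))[:384,90:470]]))
E
```

```text
clock: 12.0
position: [0.467, -0.2499, 0.146]
tool_rot: [0.0, 0.997, -0.071, 0.0]
force: [0.9, -0.2, -0.1]
gripper_width: 0.002
grip_force: 0.0
138.5 [[191.39999389648438, 194.6999969482422], [217.0, 183.89999389648438], [220.39999389648438, 192.0], [194.8000030517578, 202.8000030517578]]
```

View pics/s4.png

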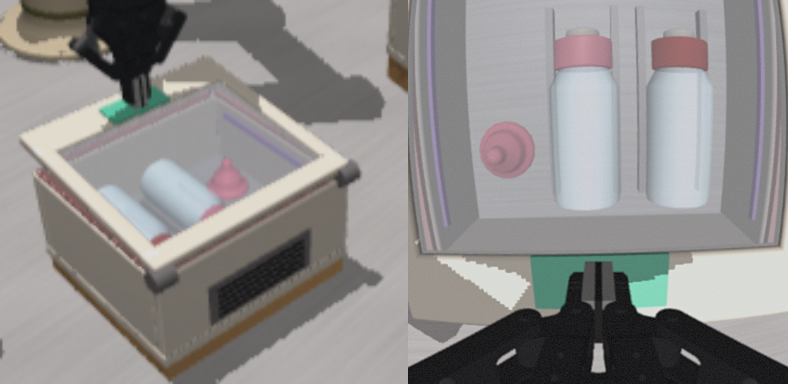

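The front gap is now small and the tip is still on the pad. Continuing.

```bash
python3 -m creep '[[0,0,0.1,0],[0,0,0.2,0],[0,0,0.3,0],[0,0,0.4,0],[0,0,0.5,0],[0,0,0.5,0],[0,0,0.6,0],[0,0,0.6,0],[0,0,0.6,0],[0,0,0.6,0]]'
```

```text
clock: 13.35
position: [0.467, -0.2498, 0.14]
tool_rot: [-0.0, 0.997, -0.071, -0.0]
force: [0.3, -0.2, 0.1]
gripper_width: -0.001
grip_force: 0.0
```

```bash
python3 - <<'E'
from fit import *
I=cams.get_image("scene");s=status.get_state();print(s["force"],s["ft_torque"],s["joint_torque"],s["position"])
cv2.imwrite("pics/s5raw.png",I)
W=cams.get_image("wrist");cv2.imwrite("pics/w5raw.png",W)
p=np.load("p.npy");J=cv2.resize(I,None,fx=4,fy=4,interpolation=cv2.INTER_CUBIC)
t=proj("scene",s["position"][None]);print("tcp px",t)
for th,c in((0,(255,0,0)),(.1,(0,0,255))):
    pp=p.copy();pp[4]=th
    for P in([[-.031,-.12,0],[-.031,.12,0],[.205,.12,0],[.205,-.12,0]],[[-.015,-.035,0],[-.015,.035,0],[.015,.035,0],[.015,-.035,0]]):
        cv2.polylines(J,[np.round(proj("scene",lid(pp,P))*4+1.5).astype(np.int32)],True,c,1)
cv2.circle(J,tuple(np.round(t[0]*4).astype(int)),4,(0,255,255),1)
cv2.imwrite("pics/s5.png",J[600:1200,560:1280])
E
```

```text
[0.15459309 0.12098981 0.44020476] [-0.01452372 -0.03276038  0.04927158] [ 2.52610453e-04 -4.38454807e+01 -2.09561330e+01  2.54092975e-04
  4.20314354e-04  2.13372505e-05] [ 0.46703013 -0.24985787  0.14001705]
tcp px [[207.79236437 203.69310906]]
```

View pics/s5.png

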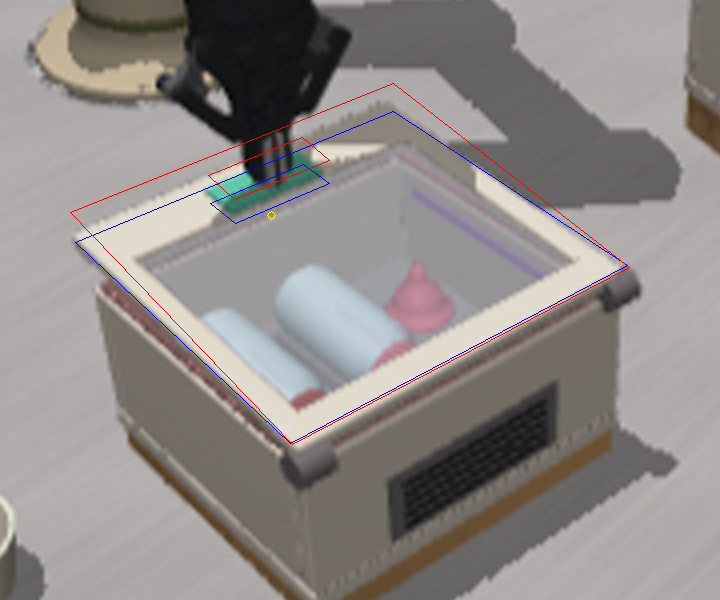

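The visible fingertips sit on the pad, but the reported TCP projects about 9 px lower, so the real tip is some 3 cm above the stated TCP. The image puts the lid at about 0.06, so the gasket should come next. I'll keep going by force.

```bash
python3 - <<'E'
from fit import *
for z in(.14,.15,.16,.17,.18):print(z,proj("scene",np.array([[.467,-.25,z]])).round(1))
E
python3 -m creep '[[0,0,0.1,0],[0,0,0.2,0],[0,0,0.3,0],[0,0,0.4,0],[0,0,0.4,0],[0,0,0.5,0],[0,0,0.5,0],[0,0,0.5,0],[0,0,0.5,0],[0,0,0.5,0]]'
```

```text
0.14 [[207.7 203.7]]
0.15 [[207.4 200.5]]
0.16 [[207.  197.2]]
0.17 [[206.6 193.9]]
0.18 [[206.2 190.6]]
clock: 14.7
position: [0.467, -0.2499, 0.135]
tool_rot: [-0.0, 0.997, -0.071, -0.0]
force: [-1.4, 0.0, 1.6]
gripper_width: 0.002
grip_force: 0.9
```

```bash
python3 -m creep '[[0,0,0.1,0],[0,0,0.1,0],[0,0,0.2,0],[0,0,0.2,0],[0,0,0.3,0],[0,0,0.3,0],[0,0,0.4,0],[0,0,0.4,0],[0,0,0.4,0],[0,0,0.4,0]]'
```

```text
clock: 15.95
position: [0.467, -0.2499, 0.131]
tool_rot: [0.0, 0.997, -0.071, -0.0]
force: [-2.2, 0.3, 4.5]
gripper_width: -0.001
grip_force: 2.5
```

The gasket is being felt now (4.5 N).

```bash
python3 -m creep '[[0,0,0.1,0],[0,0,0.1,0],[0,0,0.2,0],[0,0,0.2,0],[0,0,0.3,0],[0,0,0.3,0],[0,0,0.4,0],[0,0,0.4,0],[0,0,0.4,0],[0,0,0.4,0]]'
```

```text
clock: 17.2
position: [0.4669, -0.2499, 0.1271]
tool_rot: [0.0, 0.997, -0.071, -0.0]
force: [-4.9, 0.6, 6.8]
gripper_width: 0.006
grip_force: 3.1
```

```bash
python3 -m creep '[[-0.1,0,0.1,0],[-0.1,0,0.1,0],[-0.1,0,0.2,0],[-0.1,0,0.2,0],[-0.1,0,0.3,0],[-0.1,0,0.3,0],[-0.1,0,0.35,0],[-0.1,0,0.35,0],[-0.1,0,0.35,0],[-0.1,0,0.35,0]]'
python3 - <<'E'
from fit import *
I=cams.get_image("scene");W=cams.get_image("wrist")
cv2.imwrite("pics/s6.png",np.hstack([cv2.resize(I[150:290,150:310],None,fx=3,fy=3),W[:,120:440]]))
E
```

```text
clock: 18.45
position: [0.4667, -0.2499, 0.1246]
tool_rot: [0.0, 0.997, -0.071, 0.001]
force: [-3.3, 2.8, 11.7]
gripper_width: 0.0
grip_force: 5.8
```

View pics/s6.png

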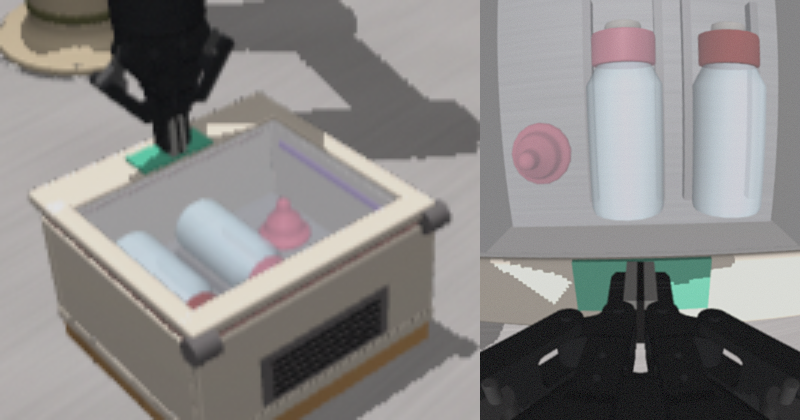

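The lid looks flush with the tip on the pad, 11.7 N. A couple of mm more should snap the catch.

```bash
python3 -m creep '[[0,0,0.05,0],[0,0,0.1,0],[0,0,0.1,0],[0,0,0.15,0],[0,0,0.15,0],[0,0,0.2,0],[0,0,0.2,0],[0,0,0.2,0],[0,0,0.2,0],[0,0,0.2,0]]'
```

```text
clock: 19.8
position: [0.4667, -0.2499, 0.1228]
tool_rot: [0.001, 0.997, -0.071, 0.001]
force: [-4.4, 1.9, 14.6]
gripper_width: -0.003
grip_force: 7.0
```

```bash
python3 -m creep '[[0,0,0.05,0],[0,0,0.05,0],[0,0,0.1,0],[0,0,0.1,0],[0,0,0.15,0],[0,0,0.15,0],[0,0,0.15,0],[0,0,0.15,0],[0,0,0.15,0],[0,0,0.15,0]]'
```

```text
clock: 21.05
position: [0.4667, -0.25, 0.1225]
tool_rot: [0.001, 0.997, -0.071, 0.002]
force: [-6.5, 5.3, 23.6]
gripper_width: 0.003
grip_force: 12.0
```

The force steepens with only 0.3 mm of movement, so the lid is at the hard stop, past the snap. Backing off and straight up.

```bash
python3 -m creep '[[0,0,-0.2,0],[0,0,-0.5,0],[0,0,-1,0],[0,0,-2,0],[0,0,-4,0],[0,0,-7,0],[0,0,-10,0],[0,0,-13,0],[0,0,-16,0],[0,0,-16,0]]'
python3 -m creep '[[-3,3,0,0],[-6,6,-1,0],[-9,9,-2,0],[-10,13,-3,0],[-10,16,-3,0],[-10,18,-3,0],[-10,18,-3,0],[-10,18,-3,0],[-10,18,-3,0],[-10,18,-3,0]]'
python3 - <<'E'
from fit import *
I=cams.get_image("scene");T=cams.get_image("top")
q,a,k=quad(I,(170,150,245,215));qt,at,kt=quad(T,(290,215,385,275));print(a,q.round(1).tolist(),at,qt.round(1).tolist())
p=np.load("p.npy")
for th in(0,.02,.04,.06):
    pp=p.copy();pp[4]=th;z=lid(pp,[[0,0,0]]);print(th,proj("scene",z),proj("top",z))
print([[np.nonzero(m)[1].mean(),np.nonzero(m)[0].mean()] for m in(k,kt)])
cv2.imwrite("pics/s7.png",np.hstack([cv2.resize(I[80:310,100:420],None,fx=1.25,fy=1.25),cv2.resize(T[110:340,0:445],None,fx=.88,fy=1.25)]))
E
```

```text
clock: 22.3
position: [0.4667, -0.2502, 0.2821]
tool_rot: [0.001, 0.997, -0.071, 0.002]
force: [0.3, 0.7, -0.5]
gripper_width: -0.0
grip_force: 0.0
clock: 23.55
position: [0.3418, -0.4132, 0.3103]
tool_rot: [0.0, 0.998, -0.071, 0.0]
force: [-0.4, 0.1, 0.1]
gripper_width: 0.001
grip_force: 0.0
173.5 [[191.60000610351562, 201.10000610351562], [216.89999389648438, 190.0], [220.1999969482422, 197.39999389648438], [194.8000030517578, 208.5]] 392.5 [[307.3999938964844, 272.1000061035156], [309.0, 258.3999938964844], [340.70001220703125, 262.20001220703125], [339.0, 275.8999938964844]]
0 [[207.06991784 197.81719816]] [[324.21356207 264.6222342 ]]
0.02 [[206.98179298 196.5259298 ]] [[324.47638321 264.38030119]]
0.04 [[206.91116524 195.24384438]] [[324.74581587 264.09842551]]
0.06 [[206.85818989 193.97135526]] [[325.02181854 263.7762178 ]]
[[np.float64(205.76354679802955), np.float64(199.2216748768473)], [np.float64(323.8096330275229), np.float64(266.9816513761468)]]
```

View pics/s7.png

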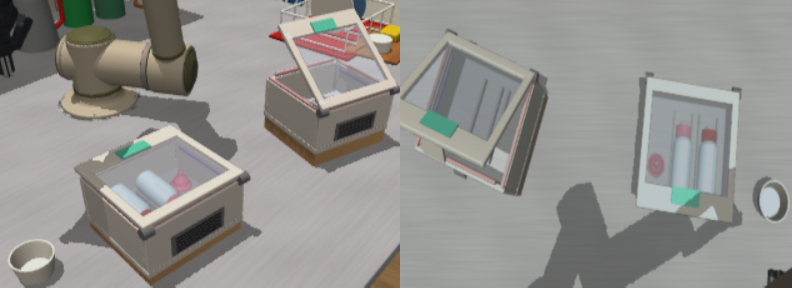

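The loaded lid is flush and stays down. Its pad is at scene row 199, and springing back to 0.04 would put it about 2.6 px higher. The empty sterilizer is still open, the ramekin hasn't moved and the hand is clear.

```bash
python3 -c "
from rig import order;print(order.job_done())"
```

```text
the job is handed in; nothing more can be done
None
```

The sterilizer with the bottles and nipple is shut: I pressed to the hard stop (about 24 N) and the lid stayed flush in the pictures after release. I left the empty one open, kept clear of the ramekin, took the hand away and handed the job in at about 24 s; no verdict came back.

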